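# Drain the polishing balls from a barrel finisher through its sieve cap

## Robot

A 6-joint arm with a two-finger parallel gripper is mounted at the origin on the work surface. World frame = base frame: x ahead of the robot, y to its left, z up, the work surface at z = 0. Lengths are in m, angles in rad, forces in N, time in s.
With the tool pointing down it reaches from about 0.3 to 0.875 m from the base axis. Payload 6.4 kg.
Tool frame: the origin (TCP) lies at the very end of the fingers, on their centre line; the grasp point (between the pads) lies bot.grip_point_offset behind it (bot.grip_point_offset is the distance from the TCP to the grasp point, in m); z points along the fingers, y is the direction in which the jaws open and shut (so a half turn about z gives the same grasp; the last joint's range is limited). The gripper opens to 85 mm and grips with 20 to 120 N. Pads are 22 mm wide; open, the fingers measure 114 mm over their backs; the gripper's body (76 mm by 85 mm) begins 54 mm behind the grasp point. The pads swing forward as they close: fully open they stand 13 mm farther back than shut.
Start: joints at [-1.398, 0.181, 1.607, -0, 1.354, -0.206], TCP at [0.213, -0.534, 0.231] pointing down, gripper open.
Joint ranges: [-2.99, 2.99], [-0.89, 2.07], [0.3, 2.58], [-1.14, 4.28], [0, 2.63], [-3.12, 3.12]. Speed limits (rad/s): [2.57, 2.57, 3.01, 3.14, 3.14, 3.14].

## Interface

Orientations are given as [roll, pitch, yaw] about the fixed x, y, z axes, in that order (R = Rz(yaw) Ry(pitch) Rx(roll)).
In Python, from bench import bot, cams, sign_off gives the robot as it stands.
- The arm moves only by the tool apply_moves, never from a script. Its argument "commands" is one flat list of numbers, 7 for each row, row after row: the shift along the tool's x, y, z in mm, then the turn, a rotation vector about the tool's x, y, z in rad, then the closure, from 0 (fully open) to 1 (shut). In form: [x, y, z, rx, ry, rz, gripper, x, y, z, rx, ry, rz, gripper, ...]. A call has 1 to 12 rows; each row is the pose to reach, as a shift and turn from the pose measured when the call began, along the tool's axes at that moment; what a row does not reach only later rows make up. A row lasts 1/10 s, in which the tool goes at most 50 mm and 8.59 degrees, less where a joint would pass 70% of its speed; a pose out of reach is approached as far as the arm can. A call with a gripper value outside its range is refused whole. The fingers move at their own pace and stop on an object; "grip_force" is the grip in N (left out, the last holds). Time passes only in rows, so rows that repeat a pose let the fingers close. It gives the time, the measured TCP pose, the force and the opening at its end, in the units of the state.
- bot.sense(): the state, without advancing time (a new reading comes with each control period).
- cams.get_image(name): name is "scene" or "side" or "wrist"; returns (picture, depth): 400x640x3 uint8, red, green, blue; 400x640 float32, m along the optical axis (not along the pixel's ray), 0 where there is no reading.
- cams.camera_info(name): a dict with "mtx" (3x3 intrinsics, pixels), "T" (4x4, takes a point from camera to world coordinates); the wrist camera has in their place "hand_eye" (4x4, takes a point from camera to tool coordinates, whose origin is the TCP and whose axes are the flange's). Camera axes: x right, y up, looking along -z (the intrinsics and any distortion apply to the point x, -y, -z); pixel columns grow to the right and rows downward; lengths in m; the calibration is good to about 2 mm. The wrist camera is an equidistant fisheye: a pixel r from the principal point sees the ray r / f radians off the axis. A picture is of the moment at which its call begins: read the wrist's pose just before it. camera_info takes no time and is no camera call.
- sign_off(): hands the job in, once; it reports no verdict.
The state is a dict: "time": time; "joint_positions": joint angles; "joint_velocities": joint speeds; "joint_torque": joint torques, N m; "tcp_pos": TCP position; "ee_rot": TCP orientation; "force": force on the tool from outside, world axes, zero at the start; "moment": the same for the moment, N m; "grip_width": finger opening in m.
Only numpy, scipy, OpenCV 4.12 (cv2) and the standard library are available. Lean on these libraries where they do the work, as an engineer would, in place of code of your own. Each camera call takes 0.05 s, during which the arm holds its last target.

## Task

The small barrel finisher has finished polishing two union nuts, and its five steel balls must now come out. While the barrel stands at rest, turn the sieve cap by its cross-bar until the opening of the right size, the one that lets the balls through but holds back the nuts, is centred on the pouring lip; then swing the barrel over with its side lever until all five balls have dropped into the pan. Swing the barrel back to its rest, with the nuts still inside, let go, and leave the other things on the bench where they lie.

Things in the scene. Friction and masses are not known exactly. Their poses are not given: they have to be found in the camera images.
- tumbler: Stand of the barrel finisher, fixed to the bench: two grey uprights 190 mm high, 196 mm apart, on foot rails 300 mm long. Origin on the bench top midway between the uprights, below the pivot; its x axis is parallel to the pivot and points away from the lever side (roughly away from the robot), its y axis is the side to which the barrel leans and pours.
- pivot (a point): Centre of the barrel's tilting pivot, 180 mm above the bench; it does not move relative to the stand. Its axes are those of the stand; the pivot runs along x. The barrel can be swung only about it.
- barrel_tilt (a joint): Tilt of the barrel about the pivot in rad. 0 = rest, against a stop, the barrel's axis leaning 35 degrees (0.611 rad) from vertical toward the stand's +y, mouth up; grows as the mouth swings on toward +y and down; at 0.96 the barrel lies level, stop at 1.60 with the mouth 37 degrees below level. A friction clamp (about 0.75 N m) holds it wherever it is left. Balls roll out only from about 1.25; go to 1.5 or more, and rock it if any stay.
- sieve_cap (a joint): Turn of the cap about the barrel's axis in rad, positive counter-clockwise looking onto the cap from outside. At 0 the middle-size slot is centred on the pouring lip; at -1.57 the blank quarter is there, at +1.57 the row of fine slots, at 3.14 the big opening. It starts between -1.5 and -0.75. No click stops; friction about 0.12 N m keeps it where it is left.
- cap_grip (a point): Point on the cap's axis inside its black cross-bar, 24 mm above the face of the cap and 10 mm below the bar's top (bar 72 mm long, 14 mm thick, 34 mm high). Turns with the cap: z is the barrel's axis, pointing out of the mouth; y runs along the bar, toward the middle-size slot; x across the bar.
- cap_face (a point): Centre of the cap's outer face, 66 mm from the pivot along the barrel's axis; axes as cap_grip. The cap is an aluminium disc 168 mm across, 6 mm thick. Its four quarters differ: blank (-x), a slot some 70 mm long that leaves a 21 mm gap above the barrel wall when at the lip (+y), a row of 7 mm slots (+x), a big opening that leaves 38 mm (-y).
- lip (a point): Middle of the outer edge of the pouring lip, a steel plate 92 mm wide fixed to the barrel outside the cap on the side to which it pours; 87 mm from the barrel's axis and 87 mm from the pivot along it.
- handle (a point): Middle of the black round grip of the tipping lever: 20 mm thick, 70 mm long, parallel to the pivot and clear all round; at the side of the stand nearest the robot, 153 mm from the pivot's centre along -x and 120 mm out from the pivot line, rigid with the barrel. At rest (tilt 0) the lever leans 40 degrees from vertical toward the stand's -y; at tilt 1.75 it leans 40 degrees toward +y. Its x axis is along the grip.
- barrel_mid (a point): Middle of the barrel, on the pivot: a dark rubber-lined six-sided barrel 134 mm over its flats, inside 124 mm over the flats and 120 mm long, closed at the bottom where its gearmotor sits; one flat faces the pouring lip.
- pan_in (a point): Centre of the floor of the open steel pan between the uprights under the lip: 165 x 210 mm (stand's x, y), walls 45 mm high and 3 mm thick. Fixed.
- ball1_center (a point): Centre of a steel ball 16 mm across, 17 g; starts in the bottom of the barrel.
- ball2_center (a point): Centre of a steel ball 16 mm across, 17 g; starts in the bottom of the barrel.
- ball3_center (a point): Centre of a steel ball 16 mm across, 17 g; starts in the bottom of the barrel.
- ball4_center (a point): Centre of a steel ball 16 mm across, 17 g; starts in the bottom of the barrel.
- ball5_center (a point): Centre of a steel ball 16 mm across, 17 g; starts in the bottom of the barrel.
- nut1_center (a point): Centre of a bored steel union nut, 36 mm over its flats, 30 mm high, 190 g; starts in the barrel and must stay there.
- nut2_center (a point): Centre of a bored steel union nut, 36 mm over its flats, 30 mm high, 190 g; starts in the barrel and must stay there.
- piston: Aluminium piston 90 mm across, 95 mm high, upright beside the stand, origin under its centre; leave alone.
- gudgeon_pin: Steel tube 30 mm across, 80 mm long, lying beside the pan; leave alone.
- oil_jar: Closed grey jar 64 mm across, 110 mm high, beyond the pan; leave alone.
- wrench: Wrench 190 mm long lying on the bench; leave alone.
- screwdriver: Screwdriver 200 mm long lying on the bench; leave alone.
- hammer: Hammer lying on the bench; leave alone.
- flange: Dark steel flange 100 mm across, 40 mm high; leave alone.

How it is judged:
On the way, in this order (a step that is already met when the one before it is completed fails the run):
1. the middle-size slot is centred on the pouring lip (within 0.2 rad) while the barrel is still at rest (value of joint sieve_cap between -0.2 and 0.2 rad and value of joint barrel_tilt below 0.12 rad), for 0.2 s.
2. the barrel is swung over, mouth below level (value of joint barrel_tilt above 1.1 rad), for 0.2 s.
At the end, for the whole second after the job is handed in: All five balls lie still in the pan, both nuts are inside the barrel, and the barrel is back at its rest (tilt under 0.1 rad), let go (x of ball1_center in the frame of pan_in between -0.083 and 0.083 m and y of ball1_center in the frame of pan_in between -0.106 and 0.106 m and z of ball1_center in the frame of pan_in between -0.005 and 0.045 m and linear speed of each of ball1, ball2, ball3, ball4, ball5 below 0.05 m/s and x of ball2_center in the frame of pan_in between -0.083 and 0.083 m and y of ball2_center in the frame of pan_in between -0.106 and 0.106 m and z of ball2_center in the frame of pan_in between -0.005 and 0.045 m and x of ball3_center in the frame of pan_in between -0.083 and 0.083 m and y of ball3_center in the frame of pan_in between -0.106 and 0.106 m and z of ball3_center in the frame of pan_in between -0.005 and 0.045 m and x of ball4_center in the frame of pan_in between -0.083 and 0.083 m and y of ball4_center in the frame of pan_in between -0.106 and 0.106 m and z of ball4_center in the frame of pan_in between -0.005 and 0.045 m and x of ball5_center in the frame of pan_in between -0.083 and 0.083 m and y of ball5_center in the frame of pan_in between -0.106 and 0.106 m and z of ball5_center in the frame of pan_in between -0.005 and 0.045 m and distance between each of nut1_center, nut2_center and barrel_mid below 0.1 m and value of joint barrel_tilt below 0.1 rad); the robot touches nothing.
It fails at once if a nut leaves the barrel (distance between any of nut1_center, nut2_center and barrel_mid above 0.11 m).
It fails at once if one of the other things on the bench is moved by more than 30 mm (distance of any of piston, gudgeon_pin, wrench, screwdriver, hammer, oil_jar, flange from where it was at the start of the episode above 0.03 m).
It also fails if it takes over 51 s, if anything falls off the work surface, if the arm or the gripper's body presses on something with over 40 N, if the wrist force passes 120 N, or if a joint passes its speed limit or range.

## Working session

There is one attempt and no reset: what is moved stays moved. The work goes in short steps, Python scripts to look and compute and a tool call to move; the robot and the scene stay as the last step left them, time stands still between calls to the robot, and variables do not carry over. Pictures are saved under pics/ and viewed, and the job is handed in when it is done.

Besides the shell and the picture viewer there is one more tool, called after "Emit:" by a JSON object that holds its "name" and its "arguments". apply_moves: Moves the arm, as the interface text tells. Its arguments: {"type":"object","properties":{"commands":{"type":"array","items":{"type":"number"}},"grip_force":{"type":"number"}},"required":["commands"]}

```bash
ls; mkdir -p pics
python3 - <<'E'
from bench import bot,cams
import cv2,numpy as np
print(bot.sense(), bot.grip_point_offset)
for n in ("scene","side","wrist"):
    i,d=cams.get_image(n); cv2.imwrite(f"pics/{n}0.png",i[:,:,::-1]); np.save(f"{n}0.npy",d)
    print(n,cams.camera_info(n))
E
```

```text
pics
{'time': 0.0, 'joint_positions': array([-1.39828129e+00,  1.81523498e-01,  1.60803074e+00, -4.65275428e-05,
        1.35378379e+00, -2.06292492e-01]), 'joint_velocities': array([-3.83753798e-04, -1.89225030e-03,  1.50058745e-03,  2.42877847e-06,
       -4.72708959e-04,  5.62557564e-04]), 'joint_torque': array([ 3.01652335e-04, -4.44881415e+01, -3.51326430e+01, -2.27512246e-04,
        9.16419842e-03, -8.80264395e-06]), 'tcp_pos': array([ 0.21255058, -0.53366936,  0.23038303]), 'ee_rot': array([-3.13987499e+00, -3.13052456e-04,  3.78817315e-01]), 'force': array([ 0.33363826, -0.20355744,  0.34003352]), 'moment': array([ 0.04482197, -0.06082997,  0.01963415]), 'grip_width': 0.08544410828294156} 0.0187
scene {'mtx': array([[424.6653945 ,   0.        , 319.98241219],
       [  0.        , 424.6653945 , 193.38897207],
       [  0.        ,   0.        ,   1.        ]]), 'T': array([[-0.01571128, -0.91340003,  0.40675981,  1.08642257],
       [ 0.99986825, -0.01601223,  0.00266409,  0.00626795],
       [ 0.00407975,  0.40674807,  0.91353126,  1.47165624],
       [ 0.        ,  0.     
[... 275 characters left out ...]
[ 0.99042303, -0.12147349,  0.06562319,  0.1009105 ],
       [-0.00688826,  0.43123633,  0.90221271,  1.51521   ],
       [ 0.        ,  0.        ,  0.        ,  1.        ]])}
wrist {'mtx': array([[309.70691629,   0.        , 321.1495219 ],
       [  0.        , 309.70691629, 198.04820207],
       [  0.        ,   0.        ,   1.        ]]), 'hand_eye': array([[ 2.40999541e-04,  9.48077811e-01,  3.18038371e-01,
         8.19811908e-02],
       [ 9.99999952e-01, -1.65901188e-04, -2.63214448e-04,
        -3.89251069e-04],
       [-1.96784834e-04,  3.18038419e-01, -9.48077805e-01,
        -1.42405155e-01],
       [ 0.00000000e+00,  0.00000000e+00,  0.00000000e+00,
         1.00000000e+00]])}
```

View pics/scene0.png

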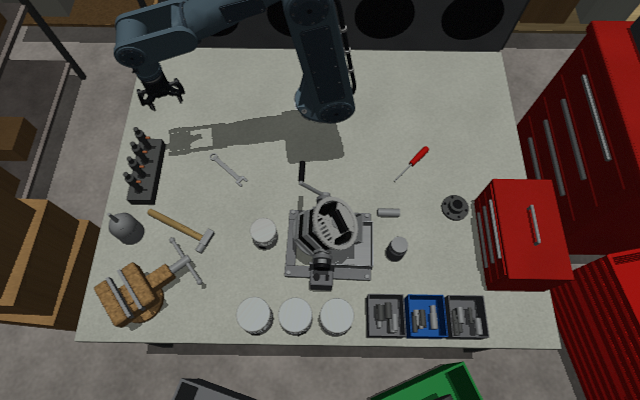

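View pics/side0.png

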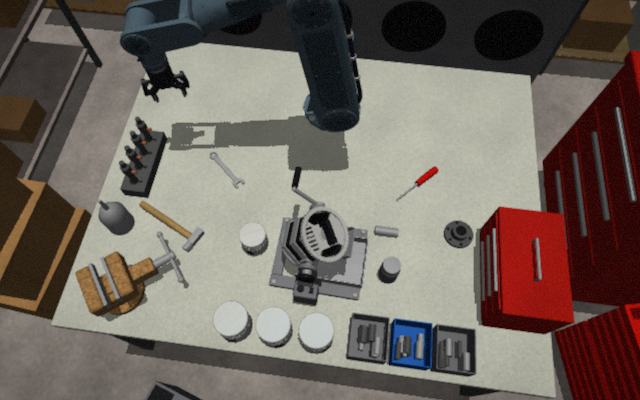

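View pics/wrist0.png

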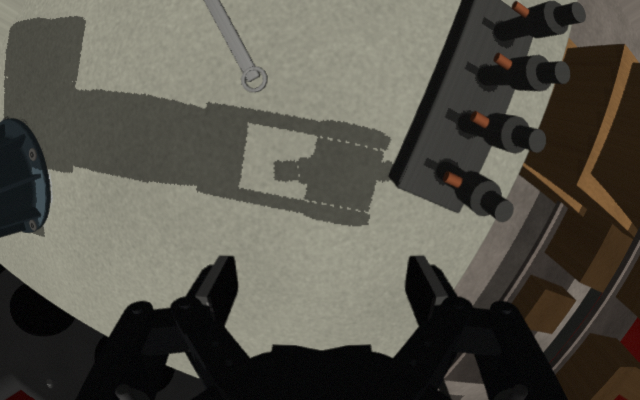

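```bash
cat > h.py <<'E'
import numpy as np, cv2
from bench import bot,cams
from scipy.spatial.transform import Rotation as R
def cloud(n,d,us=None,vs=None):
    c=cams.camera_info(n);K=c["mtx"];T=c["T"]
    v,u=np.mgrid[0:d.shape[0],0:d.shape[1]]
    P=np.stack([(u-K[0,2])/K[0,0]*d,-(v-K[1,2])/K[1,1]*d,-d],-1)
    return P@T[:3,:3].T+T[:3,3]
def proj(n,p):
    c=cams.camera_info(n);K=c["mtx"];T=c["T"]
    q=(np.atleast_2d(p)-T[:3,3])@T[:3,:3]
    return np.c_[K[0,0]*q[:,0]/-q[:,2]+K[0,2], K[1,1]*-q[:,1]/-q[:,2]+K[1,2]]
def crop(n,img,x0,x1,y0,y1,f,name):
    cv2.imwrite(name,cv2.resize(img[y0:y1,x0:x1,::-1],None,fx=f,fy=f,interpolation=cv2.INTER_CUBIC))
E
python3 - <<'E'
from h import *
i=cv2.imread("pics/scene0.png")[:,:,::-1]; crop("",i,270,400,150,300,5 and 4,"pics/c0.png")
i2=cv2.imread("pics/side0.png")[:,:,::-1]; crop("",i2,260,390,155,305,4,"pics/c1.png")
P=cloud("scene",np.load("scene0.npy"))
for u,v in [(301,163),(302,172),(303,180),(290,213),(372,213),(286,275),(372,276),(335,215),(345,225),(338,228),(325,226),(320,265),(250,320),(388,212),(398,240),(263,225)]: print(u,v,P[v,u].round(4))
E
```

```text
301 163 [ 0.4522 -0.059   0.2816]
302 172 [ 0.4821 -0.055   0.2777]
303 180 [ 0.5095 -0.051   0.2767]
290 213 [ 0.5206 -0.1066  0.0198]
372 213 [0.5083 0.1964 0.0018]
286 275 [ 0.7498 -0.1103  0.0195]
372 276 [0.7447 0.1881 0.0038]
335 215 [0.6191 0.0497 0.262 ]
345 225 [0.6509 0.0799 0.2618]
338 228 [0.6519 0.0599 0.2364]
325 226 [0.6511 0.0197 0.2505]
320 265 [0.7602 0.0064 0.2039]
250 320 [ 0.9145 -0.2059  0.1213]
388 212 [0.515  0.2511 0.0314]
398 240 [0.6481 0.2652 0.1154]
263 225 [ 0.5957 -0.1914  0.0951]
```

View pics/c0.png

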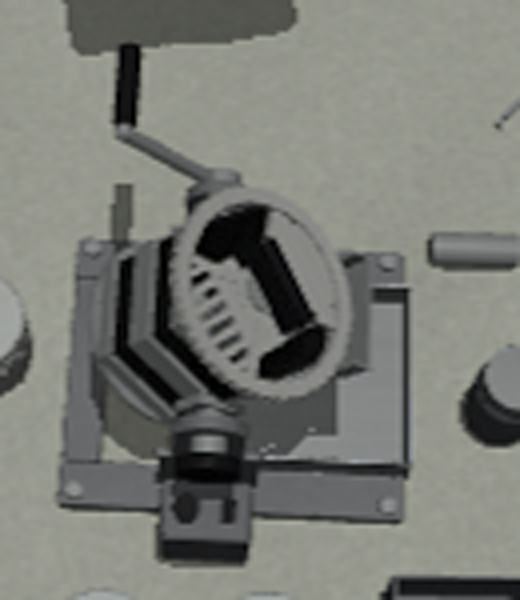

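View pics/c1.png

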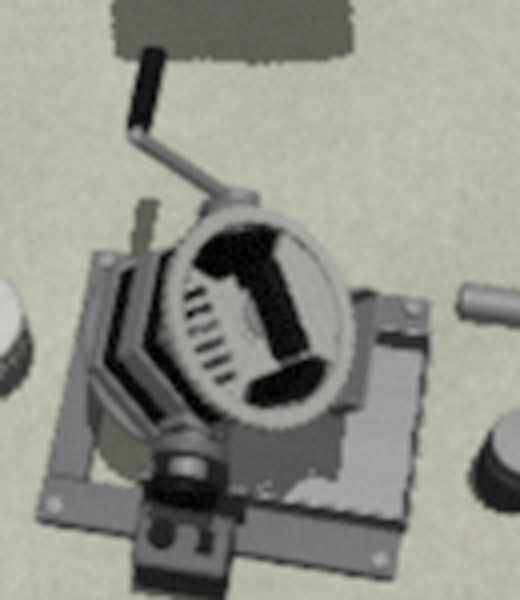

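Run:
```python
from h import *
d=np.load("scene0.npy");P=cloud("scene",d);i=cv2.imread("pics/scene0.png")
# bolts
def ray(n,u,v,z):
    c=cams.camera_info(n);K=c["mtx"];T=c["T"]
    r=T[:3,:3]@np.array([(u-K[0,2])/K[0,0],-(v-K[1,2])/K[1,1],-1]);o=T[:3,3]
    return o+r*(z-o[2])/r[2]
B=[ray("scene",270+a/4,150+b/4,0.02) for a,b in [(92,247),(388,262),(72,490),(388,507)]]
B2=[ray("side",260+a/4,155+b/4,0.02) for a,b in [(105,260),(411,306),(55,503),(380,560)]]
for q in (B,B2):
    q=np.array(q);print(q.round(4).tolist(),'ctr',q.mean(0).round(4));
    e=(q[1]-q[0]+q[3]-q[2])/2; f=(q[2]-q[0]+q[3]-q[1])/2; print('y len/ang',np.hypot(*e[:2]),np.degrees(np.arctan2(-e[0],e[1])),'x',np.hypot(*f[:2]),np.degrees(np.arctan2(f[1],f[0])))
# handle
for n in ("scene","side"):
    d=np.load(n+"0.npy");P=cloud(n,d);i=cv2.imread(f"pics/{n}0.png").astype(int)
    m=(P[...,2]>.24)&(P[...,2]<.33)&(P[...,0]>.40)&(P[...,0]<.54)&(np.abs(P[...,1])<.12)&(i.sum(2)<120)
    q=P[m];print(n,'handle',m.sum(),q.mean(0).round(4),q.min(0).round(4),q.max(0).round(4))
    # pan / rail heights
```

```text
[[0.5156, -0.0958, 0.02], [0.5256, 0.1754, 0.02], [0.7411, -0.1037, 0.02], [0.7513, 0.1688, 0.02]] ctr [0.6334 0.0362 0.02  ]
y len/ang 0.2720875953379197 -2.1359918443385477 x 0.22575618276955992 -1.842826201270729
[[0.5193, -0.0945, 0.02], [0.5263, 0.1759, 0.02], [0.7409, -0.0998, 0.02], [0.7518, 0.1716, 0.02]] ctr [0.6346 0.0383 0.02  ]
y len/ang 0.2710482817433223 -1.8837768460047326 x 0.22356413808660505 -1.2325201462493414
scene handle 100 [ 0.4786 -0.0566  0.2805] [ 0.4436 -0.0646  0.2728] [ 0.5116 -0.0489  0.288 ]
side handle 101 [ 0.4802 -0.0541  0.2793] [ 0.4437 -0.0627  0.2711] [ 0.5143 -0.0459  0.2879]
```

Run:
```python
from h import *
from scipy.optimize import least_squares
for n,c0 in (("scene",(335,223)),("side",(326,235))):
    d=np.load(n+"0.npy");P=cloud(n,d);i=cv2.imread(f"pics/{n}0.png").astype(int)
    yaw=-0.031
    for z in [np.array([-np.sin(yaw)*np.sin(.611),np.cos(yaw)*np.sin(.611),np.cos(.611)])]:
        m=(np.abs(P[...,0]-.634)<.13)&(np.abs(P[...,1]-.03)<.16)&(P[...,2]>.1)
        h=P@z; hh,ed=np.histogram(h[m],bins=np.arange(.1,.4,.003)); k=np.argsort(hh)[-5:]; print(n,[(round(ed[j],3),hh[j]) for j in k])
        hh0=ed[k[-1]]+.0015
        mm=m&(np.abs(h-hh0)<.004)
        q=P[mm];C=q.mean(0);U,S,V=np.linalg.svd(q-C);nn=V[2]*np.sign(V[2,2]);print('n',nn.round(3),'tilt',np.degrees(np.arccos(nn[2])),'yaw',np.degrees(np.arctan2(-nn[0],nn[1])),mm.sum())
        ex=np.array([np.cos(yaw),np.sin(yaw),0]);ey=np.cross(z,ex)
        v,u=np.nonzero(mm)
        bx=np.stack([q@ex,q@ey],1); 
        hull=cv2.convexHull(bx.astype(np.float32))[:,0]
        (cx,cy),r=cv2.minEnclosingCircle(bx.astype(np.float32))
        f=least_squares(lambda p:np.hypot(hull[:,0]-p[0],hull[:,1]-p[1])-p[2],[cx,cy,r],loss='soft_l1',f_scale=.002).x
        print('circle',cx,cy,r,f, 'c3d',(f[0]*ex+f[1]*ey+hh0*z).round(4))
        cc=f[0]*ex+f[1]*ey+hh0*z
        print('pivot est if face', cc-.066*z)
        # bar
        rel=P-cc; X=rel@ex;Y=rel@ey;Z=rel@z
        b=m&(Z>.022)&(np.hypot(X,Y)<.055)&(i.sum(2)<150)
        print('bar n',b.sum(),'Z',np.percentile(Z[b],[5,50,95]))
        t=b&(Z>np.percentile(Z[b],95)-.005)
        g=np.stack([X[t],Y[t]],1);print('top ctr',g.mean(0),t.sum())
        U,S,V=np.linalg.svd(g-g.mean(0));a=V[0]; 
        print('bar ang from ey (cap angle mod pi)',np.arctan2(-a[0],a[1]),np.arctan2(a[0],-a[1]), np.ptp((g-g.mean(0))@V.T,axis=0))
```

```text
scene [(np.float64(0.181), np.int64(112)), (np.float64(0.238), np.int64(120)), (np.float64(0.229), np.int64(238)), (np.float64(0.235), np.int64(385)), (np.float64(0.232), np.int64(502))]
n [0.018 0.575 0.818] tilt 35.10524439085621 yaw -1.8263540851518187 1068
circle 0.6359311938285828 -0.06991270929574966 0.09385010600090027 [ 0.63144396 -0.07438432  0.08732343] c3d [0.6334 0.0534 0.2339]
pivot est if face [0.63223055 0.0155777  0.17986832]
bar n 119 Z [0.02304735 0.0316673  0.0358261 ]
top ctr [ 0.00110375 -0.00529946] 71
bar ang from ey (cap angle mod pi) -0.9069352634781614 2.234657390111632 [0.06933075 0.01495931]
side [(np.float64(0.184), np.int64(110)), (np.float64(0.229), np.int64(156)), (np.float64(0.238), np.int64(321)), (np.float64(0.232), np.int64(395)), (np.float64(0.235), np.int64(524))]
n [0.017 0.572 0.82 ] tilt 34.94106974461699 yaw -1.7459115516214767 1167
circle 0.633165717124939 -0.06526058167219162 0.09353888779878616 [ 0.63389745 -0.068761    0.08780846] c3d [0.6361 0.0597 0.2332]
pivot est if face [0.63487897 0.0218256  0.17909952]
bar n 108 Z [0.02302473 0.03065752 0.03469502]
top ctr [ 0.00110248 -0.0068278 ] 61
bar ang from ey (cap angle mod pi) -0.9275748649064596 2.214017788683334 [0.06695592 0.01079853]
```

```bash
cat >> h.py <<'E'
PIV=np.array([.634,.015,.180]); YAW=-.032
EX=np.array([np.cos(YAW),np.sin(YAW),0]);EYH=np.array([-np.sin(YAW),np.cos(YAW),0]);UP=np.array([0,0,1.])
def capaxes(tilt):
    a=.611+tilt; z=EYH*np.sin(a)+UP*np.cos(a); return EX,np.cross(z,EX),z
def capR(theta,tilt=0):
    ex,ey,z=capaxes(tilt); cy=-ex*np.sin(theta)+ey*np.cos(theta)
    return np.stack([cy,np.cross(-z,cy),-z],1), z   # tool R: x along bar
GPO=.0187
def rel(pt,Rt,gp=True):
    s=bot.sense();R0=R.from_euler('xyz',s['ee_rot']).as_matrix();p0=s['tcp_pos']
    p=pt+GPO*Rt[:,2] if gp else pt
    sh=R0.T@(p-p0)*1000; rv=R.from_matrix(R0.T@Rt).as_rotvec()
    print('shift',sh.round(1),'rv',rv.round(4),'| tcp',p.round(4)); return sh,rv
def st():
    s=bot.sense();print('t',round(s['time'],2),'q',s['joint_positions'].round(3),'tcp',s['tcp_pos'].round(4),'rot',s['ee_rot'].round(3),'F',s['force'].round(1),'M',s['moment'].round(2),'w',round(s['grip_width'],4))
E
python3 - <<'E'
from h import *
Rt,z=capR(-.917)
g=PIV+.09*z
rel(np.array([.45,-.2,.50]),Rt); rel(g+.10*z,Rt)
E
```

```text
shift [ 339.8 -212.9 -253.7] rv [-0.529  -0.3113 -0.2353] | tcp [ 0.4497 -0.2107  0.4847]
shift [ 633.8 -444.3  -89. ] rv [-0.529  -0.3113 -0.2353] | tcp [0.6371 0.1132 0.3203]
```

Emit:
{"name": "apply_moves", "arguments": {"commands": [60,-40,-100,-0.1,-0.06,-0.05,0,110,-70,-180,-0.2,-0.12,-0.1,0,170,-105,-254,-0.3,-0.18,-0.14,0,220,-140,-254,-0.4,-0.24,-0.18,0,270,-170,-254,-0.529,-0.311,-0.235,0,310,-195,-254,-0.529,-0.311,-0.235,0,340,-213,-254,-0.529,-0.311,-0.235,0,340,-213,-254,-0.529,-0.311,-0.235,0,340,-213,-254,-0.529,-0.311,-0.235,0,340,-213,-254,-0.529,-0.311,-0.235,0]}}

```text
time: 1.15
tcp_pos: [0.4509, -0.2081, 0.4859]
ee_rot: [2.633, 0.355, 0.53]
force: [-0.5, -0.7, -0.2]
grip_width: 0.0852
```

Run:
```python
from h import *
st()
Rt,z=capR(-.917)
g=PIV+.09*z
rel(g+.10*z,Rt)
```

```text
t 1.15 q [-0.316 -0.184  1.585 -0.583  1.549  0.587] tcp [ 0.4509 -0.2081  0.4859] rot [2.633 0.355 0.53 ] F [-0.5 -0.7 -0.2] M [ 0.23 -0.05  0.02] w 0.0852
shift [ 360.4 -180.9  -51.7] rv [ 0.0011 -0.0014  0.0004] | tcp [0.6371 0.1132 0.3203]
```

Emit:
{"name": "apply_moves", "arguments": {"commands": [45,-23,-6,0,0,0,0,90,-45,-13,0,0,0,0,135,-68,-19,0,0,0,0,180,-90,-26,0,0,0,0,225,-113,-32,0,0,0,0,270,-135,-39,0,0,0,0,315,-158,-45,0,0,0,0,360,-181,-52,0,0,0,0,360,-181,-52,0,0,0,0,360,-181,-52,0,0,0,0]}}

```text
time: 2.15
tcp_pos: [0.6365, 0.1144, 0.3179]
ee_rot: [2.635, 0.36, 0.532]
force: [-0.0, -0.6, 0.9]
grip_width: 0.0857
```

Run:
```python
from h import *
st()
s=bot.sense()
i,d=cams.get_image("wrist"); cv2.imwrite("pics/w1.png",i[:,:,::-1]); np.save("w1.npy",d)
print(s['tcp_pos'],s['ee_rot'])
```

```text
t 2.15 q [ 0.267  0.455  1.199 -0.585  1.672  1.206] tcp [0.6365 0.1144 0.3179] rot [2.635 0.36  0.532] F [-0.  -0.6  0.9] M [ 0.26  0.01 -0.04] w 0.0857
[0.63653468 0.11441798 0.31793504] [2.63467524 0.35957426 0.53194637]
```

View pics/w1.png

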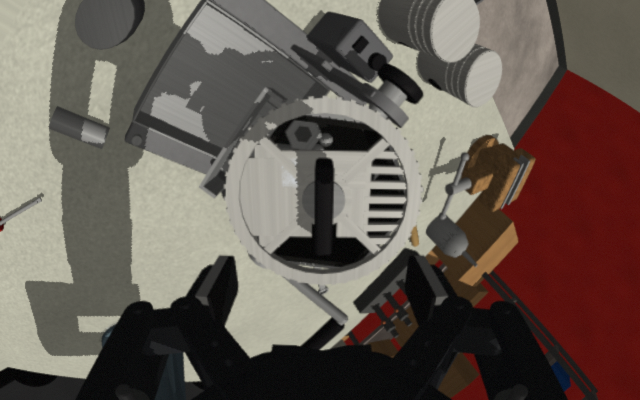

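```bash
cat >> h.py <<'E'
def wcloud(d,s):
    c=cams.camera_info("wrist");K=c["mtx"];H=c["hand_eye"]
    v,u=np.mgrid[0:400,0:640]; x=(u-K[0,2])/K[0,0];y=(v-K[1,2])/K[1,1]; r=np.hypot(x,y)+1e-9; k=np.tan(r)/r
    P=np.stack([x*k*d,-y*k*d,-d],-1)@H[:3,:3].T+H[:3,3]
    return P   # tool coords
E
python3 - <<'E'
from h import *
d=np.load("w1.npy");i=cv2.imread("pics/w1.png").astype(int);P=wcloud(d,None)
for u,v in [(323,165),(323,200),(323,240),(320,215),(350,170),(280,190)]: print(u,v,P[v,u].round(4),i[v,u])
v,u=np.mgrid[0:400,0:640]
m=(u>305)&(u<345)&(v>150)&(v<262)&(i.sum(2)<130)&(d>0)
z=P[...,2]; print(np.percentile(z[m],[2,10,25,50,75,90]))
t=m&(z<np.percentile(z[m],2)+.008); q=P[t]; print(t.sum(),q.min(0).round(4),q.max(0).round(4),q.mean(0).round(4))
g=q[:,:2]-q[:,:2].mean(0);V=np.linalg.svd(g,full_matrices=False)[2];print(V[0])
# cap face plane
f=(u>265)&(u<300)&(v>165)&(v<230)&(i.sum(2)>350);q=P[f];C=q.mean(0);print('face',C,np.linalg.svd(q-C,full_matrices=False)[2][2])
E
```

```text
323 165 [0.0342 0.001  0.0744] [7 4 6]
323 200 [0.0098 0.001  0.0685] [25 24 25]
323 240 [-0.0228  0.0011  0.0696] [24 23 25]
320 215 [-0.0026 -0.0012  0.0704] [22 22 24]
350 170 [0.0237 0.0233 0.1036] [168 178 181]
280 190 [ 0.0066 -0.0348  0.1036] [161 170 174]
[0.06889946 0.06956539 0.07007926 0.07090689 0.1120706  0.13930632]
1622 [-0.0364 -0.0059  0.0682] [0.0353 0.0082 0.0768] [0.0011 0.0012 0.0705]
[-0.99997552 -0.00699672]
face [-0.0005994  -0.03391902  0.10348053] [ 0.00678914 -0.96579851 -0.25920484]
```

Emit:
{"name": "apply_moves", "arguments": {"commands": [0,1,30,0,0,0,0,0,1,60,0,0,0,0,0,1,80,0,0,0,0,0,1,95,0,0,0,0,0,1,95,0,0,0,0,0,1,95,0,0,0,1,0,1,95,0,0,0,1,0,1,95,0,0,0,1,0,1,95,0,0,0,1,0,1,95,0,0,0,1], "grip_force": 50}}

```text
time: 3.2
tcp_pos: [0.635, 0.0593, 0.2426]
ee_rot: [2.635, 0.357, 0.531]
force: [-4.2, 9.3, 15.7]
grip_width: 0.013
```

Run:
```python
from h import *
st()
```

```text
t 3.2 q [ 0.188  0.459  1.346 -0.595  1.502  1.227] tcp [0.635  0.0593 0.2426] rot [2.635 0.357 0.531] F [-4.2  9.3 15.7] M [-0.39  0.38 -0.3 ] w 0.013
```

Emit:
{"name": "apply_moves", "arguments": {"commands": [0,0,0,0,0,-0.09,1,0,0,0,0,0,-0.18,1,0,0,0,0,0,-0.28,1,0,0,0,0,0,-0.38,1,0,0,0,0,0,-0.48,1,0,0,0,0,0,-0.58,1,0,0,0,0,0,-0.68,1,0,0,0,0,0,-0.78,1,0,0,0,0,0,-0.87,1,0,0,0,0,0,-0.917,1,0,0,0,0,0,-0.917,1,0,0,0,0,0,-0.917,1]}}

```text
time: 4.4
tcp_pos: [0.6345, 0.0596, 0.2425]
ee_rot: [-3.14, 0.61, 1.541]
force: [-4.3, 1.1, 1.4]
grip_width: 0.0132
```

Run:
```python
from h import *
st()
```

```text
t 4.4 q [ 0.189  0.459  1.346 -0.595  1.504  0.312] tcp [0.6345 0.0596 0.2425] rot [-3.14   0.61   1.541] F [-4.3  1.1  1.4] M [ 0.38  0.63 -0.29] w 0.0132
```

Emit:
{"name": "apply_moves", "arguments": {"commands": [0,0,0,0,0,0,0,0,0,0,0,0,0,0,0,0,0,0,0,0,0,0,0,0,0,0,0,0,0,0,-30,0,0,0,0,0,0,-65,0,0,0,0,0,0,-100,0,0,0,0,0,0,-110,0,0,0,0,0,0,-110,0,0,0,0]}}

```text
time: 5.3
tcp_pos: [0.6372, 0.1234, 0.334]
ee_rot: [3.14, 0.61, 1.54]
force: [0.8, -1.4, -0.3]
grip_width: 0.0855
```

Run:
```python
from h import *
st()
i,d=cams.get_image("wrist"); cv2.imwrite("pics/w2.png",i[:,:,::-1]); np.save("w2.npy",d)
```

```text
t 5.3 q [ 0.278  0.454  1.168 -0.583  1.701  0.285] tcp [0.6372 0.1234 0.334 ] rot [3.14 0.61 1.54] F [ 0.8 -1.4 -0.3] M [ 0.3   0.01 -0.02] w 0.0855
```

View pics/w2.png

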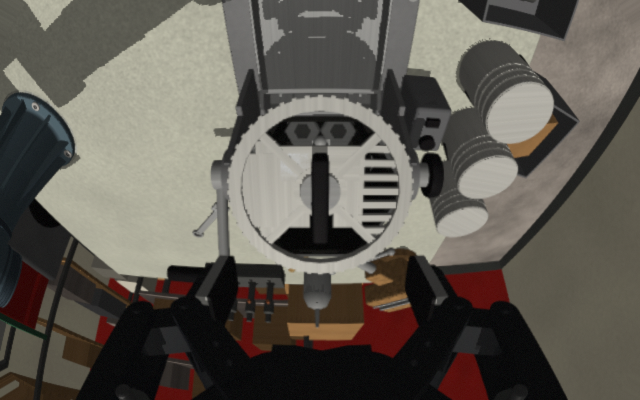

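```bash
cat >> h.py <<'E'
def rad(a): return EYH*np.sin(a)+UP*np.cos(a)
def hand(t,r=.12): return PIV-.153*EX+r*rad(t-np.radians(40))
def hR(phi):
    z=-rad(phi); return np.stack([EX,np.cross(z,EX),z],1)
E
python3 - <<'E'
from h import *
print(hand(0))
f=np.radians(-25)
rel(hand(0)+.09*rad(f)+np.array([.05,.09,.1]),hR(f)); rel(hand(0)+.09*rad(f),hR(f))
E
```

```text
[ 0.47861045 -0.05719986  0.27192533]
shift [-160.7 -105.4  -14.9] rv [0.8141 0.8164 1.4142] | tcp [0.5276 0.0027 0.4365]
shift [-178.3 -152.5  119.6] rv [0.8141 0.8164 1.4142] | tcp [ 0.4776 -0.0873  0.3365]
```

Emit:
{"name": "apply_moves", "arguments": {"commands": [0,0,-30,0.05,0.05,0.1,0,-20,-15,-50,0.12,0.12,0.2,0,-40,-30,-60,0.19,0.19,0.32,0,-60,-40,-60,0.25,0.25,0.44,0,-80,-55,-55,0.32,0.32,0.56,0,-100,-70,-50,0.39,0.39,0.68,0,-120,-80,-40,0.46,0.46,0.8,0,-140,-95,-30,0.53,0.53,0.92,0,-160,-105,-15,0.6,0.6,1.04,0,-160,-105,-15,0.67,0.67,1.16,0,-160,-105,-15,0.74,0.74,1.28,0,-160,-105,-15,0.814,0.816,1.414,0]}}

```text
time: 6.55
tcp_pos: [0.5277, 0.0018, 0.4339]
ee_rot: [-2.728, 0.009, 0.015]
force: [-0.1, 0.3, -1.0]
grip_width: 0.0853
```

Run:
```python
from h import *
st()
f=np.radians(-25)
rel(hand(0)+.09*rad(f),hR(f))
```

```text
t 6.55 q [-0.45   0.03   1.425  0.38   1.867  1.187] tcp [0.5277 0.0018 0.4339] rot [-2.728  0.009  0.015] F [-0.1  0.3 -1. ] M [-0.23  0.04  0.  ] w 0.0853
shift [-50.5 120.3  54.1] rv [0.0234 0.0276 0.0387] | tcp [ 0.4776 -0.0873  0.3365]
```

Emit:
{"name": "apply_moves", "arguments": {"commands": [-15,35,5,0.02,0.03,0.04,0,-30,70,15,0.02,0.03,0.04,0,-45,100,30,0.02,0.03,0.04,0,-50,120,54,0.02,0.03,0.04,0,-50,120,54,0.02,0.03,0.04,0,-50,120,54,0.02,0.03,0.04,0]}}

```text
time: 7.15
tcp_pos: [0.4776, -0.0871, 0.336]
ee_rot: [-2.706, 0.001, -0.036]
force: [-0.1, 0.1, 0.4]
grip_width: 0.0853
```

Run:
```python
from h import *
st()
s=bot.sense();i,d=cams.get_image("wrist"); cv2.imwrite("pics/w3.png",i[:,:,::-1]); np.save("w3.npy",d)
P=wcloud(d,None);R0=R.from_euler('xyz',s['ee_rot']).as_matrix();W=P@R0.T+s['tcp_pos']
m=(np.abs(W-np.array([.478,-.057,.275]))<[.045,.025,.025]).all(-1)&(i.astype(int).sum(2)<150)
q=P[m];print(m.sum(),'tool',q.min(0).round(4),q.max(0).round(4),np.median(q,0).round(4),'world',np.median(W[m],0).round(4),W[m].min(0),W[m].max(0))
f=np.radians(-25);rel(hand(0),hR(f))
```

```text
t 7.15 q [-0.665  0.006  1.645  0.353  1.747  0.959] tcp [ 0.4776 -0.0871  0.336 ] rot [-2.706e+00  1.000e-03 -3.600e-02] F [-0.1  0.1  0.4] M [-0.21  0.03 -0.02] w 0.0853
2267 tool [-0.0345 -0.0098  0.0593] [0.0347 0.0091 0.0727] [ 0.0033 -0.0003  0.0625] world [ 0.4818 -0.061   0.28  ] [ 0.44403867 -0.06805212  0.26815348] [ 0.51310413 -0.04786232  0.2828951 ]
shift [-0.9  0.3 90.5] rv [ 0.0028 -0.0028 -0.002 ] | tcp [ 0.4789 -0.0493  0.255 ]
```

View pics/w3.png

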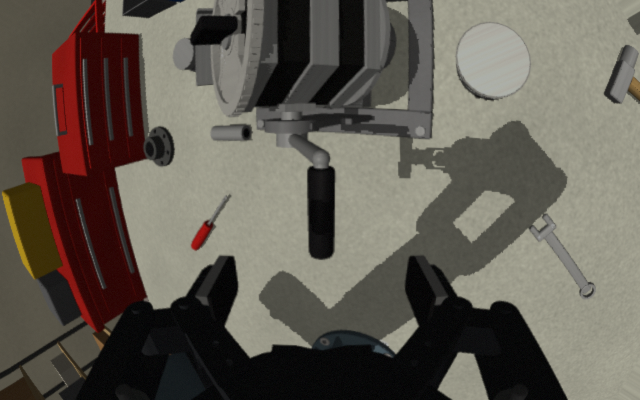

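Emit:
{"name": "apply_moves", "arguments": {"commands": [-3,0,35,0,0,0,0,-3,0,70,0,0,0,0,-3,0,88,0,0,0,0,-3,0,88,0,0,0,0,-3,0,88,0,0,0,1,-3,0,88,0,0,0,1,-3,0,88,0,0,0,1,-3,0,88,0,0,0,1], "grip_force": 35}}

```text
time: 8.0
tcp_pos: [0.4772, -0.0506, 0.2582]
ee_rot: [-2.709, -0.003, -0.035]
force: [0.2, -0.4, -0.4]
grip_width: 0.0285
```

Run:
```python
from h import *
st()
s=bot.sense();R0=R.from_euler('xyz',s['ee_rot']).as_matrix()
g=s['tcp_pos']-GPO*R0[:,2]
c=PIV; 
print('grasp',g.round(4),'r',np.linalg.norm((g-PIV)-((g-PIV)@EX)*EX), 'ang',np.degrees(np.arctan2((g-PIV)@EYH,(g-PIV)[2])))
off=g-hand(0)
for t in np.arange(.1,1.55,.1):
    f=np.radians(-25)+t*np.radians(60)/1.52
    p=hand(t)+off+0
    q=p+GPO*hR(f)[:,2]
    sh=R0.T@(q-s['tcp_pos'])*1000; rv=R.from_matrix(R0.T@hR(f)).as_rotvec()
    print(round(t,2),sh.round(0),rv.round(3))
```

```text
t 8.0 q [-0.607  0.028  1.779  0.362  1.576  0.956] tcp [ 0.4772 -0.0506  0.2582] rot [-2.709 -0.003 -0.035] F [ 0.2 -0.4 -0.4] M [-0.23  0.04  0.01] w 0.0285
grasp [ 0.4769 -0.0584  0.2752] r 0.12333971544590733 ang -39.48103672284115
0.1 [ -0. -11.  -3.] [-0.065 -0.004 -0.002]
0.2 [ -0. -21.  -4.] [-0.134 -0.004 -0.002]
0.3 [ -0. -32.  -5.] [-0.203 -0.004 -0.002]
0.4 [ -0. -43.  -4.] [-0.272 -0.004 -0.002]
0.5 [ -0. -53.  -2.] [-0.341 -0.004 -0.003]
0.6 [ -0. -63.   1.] [-0.41  -0.004 -0.003]
0.7 [ -0. -73.   5.] [-0.479 -0.004 -0.003]
0.8 [ -0. -83.  10.] [-0.547 -0.004 -0.003]
0.9 [ -0. -92.  16.] [-0.616 -0.004 -0.003]
1.0 [  -0. -100.   23.] [-0.685 -0.004 -0.003]
1.1 [  -0. -108.   30.] [-0.754 -0.003 -0.003]
1.2 [  -0. -114.   38.] [-0.823 -0.003 -0.003]
1.3 [  -1. -120.   48.] [-0.892 -0.003 -0.004]
1.4 [  -1. -125.   57.] [-0.961 -0.003 -0.004]
1.5 [  -1. -129.   67.] [-1.03  -0.003 -0.004]
```

Emit:
{"name": "apply_moves", "arguments": {"commands": [0,0,0,0,0,0,1,0,0,0,0,0,0,1,0,0,0,0,0,0,1,0,-11,-3,-0.065,0,0,1,0,-21,-4,-0.134,0,0,1,0,-32,-5,-0.203,0,0,1,0,-43,-4,-0.272,0,0,1,0,-53,-2,-0.341,0,0,1,0,-63,1,-0.41,0,0,1,0,-73,5,-0.479,0,0,1,0,-83,10,-0.547,0,0,1,0,-83,10,-0.547,0,0,1]}}

```text
time: 9.2
tcp_pos: [0.4798, 0.0272, 0.2866]
ee_rot: [3.018, -0.004, -0.034]
force: [-7.6, -9.9, 13.1]
grip_width: 0.0186
```

```bash
cat > prog.py <<'E'
from h import *
import sys
ts=[float(a) for a in sys.argv[1:]]
st()
s=bot.sense();R0=R.from_euler('xyz',s['ee_rot']).as_matrix()
g=s['tcp_pos']-GPO*R0[:,2]
r=g-PIV;rho=np.linalg.norm(r-(r@EX)*EX);t0=np.arctan2(r@EYH,r[2])+np.radians(40);print('rho',rho,'tilt from grasp',t0)
for t in ts:
    f=np.radians(-25)+t*np.radians(60)/1.52
    p=PIV+(r@EX)*EX+.1225*rad(t-np.radians(40))
    q=p+GPO*hR(f)[:,2]
    print(t,(R0.T@(q-s['tcp_pos'])*1000).round(0),R.from_matrix(R0.T@hR(f)).as_rotvec().round(3))
E
python3 prog.py .9 1 1.05 1.1 1.15 1.2 1.25 1.3 1.35 1.4 1.45 1.5 1.53
```

```text
t 9.2 q [-0.108 -0.069  1.762 -0.124  1.436  1.514] tcp [0.4798 0.0272 0.2866] rot [ 3.018 -0.004 -0.034] F [-7.6 -9.9 13.1] M [-2.17  1.34 -0.26] w 0.0186
rho 0.1255531447301261 tilt from grasp 0.7743986017539577
0.9 [ -0. -14.   3.] [-0.06  -0.004 -0.003]
1.0 [ -0. -25.   5.] [-0.129 -0.004 -0.003]
1.05 [ -0. -31.   6.] [-0.163 -0.004 -0.003]
1.1 [ -0. -36.   7.] [-0.197 -0.004 -0.003]
1.15 [ -0. -41.   9.] [-0.232 -0.004 -0.003]
1.2 [ -0. -46.  11.] [-0.266 -0.004 -0.003]
1.25 [ -0. -51.  13.] [-0.301 -0.004 -0.003]
1.3 [ -0. -56.  16.] [-0.335 -0.004 -0.003]
1.35 [ -0. -61.  18.] [-0.37  -0.003 -0.003]
1.4 [ -0. -66.  21.] [-0.404 -0.003 -0.004]
1.45 [ -0. -70.  25.] [-0.439 -0.003 -0.004]
1.5 [ -0. -74.  28.] [-0.473 -0.003 -0.004]
1.53 [ -0. -77.  30.] [-0.494 -0.003 -0.004]
```

Emit:
{"name": "apply_moves", "arguments": {"commands": [0,-14,3,-0.06,0,0,1,0,-25,5,-0.129,0,0,1,0,-31,6,-0.163,0,0,1,0,-36,7,-0.197,0,0,1,0,-41,9,-0.232,0,0,1,0,-46,11,-0.266,0,0,1,0,-51,13,-0.301,0,0,1,0,-56,16,-0.335,0,0,1,0,-61,18,-0.37,0,0,1,0,-66,21,-0.404,0,0,1,0,-70,25,-0.439,0,0,1,0,-74,28,-0.473,0,0,1]}}

```text
time: 10.4
tcp_pos: [0.4833, 0.0959, 0.2547]
ee_rot: [2.538, -0.009, -0.036]
force: [-7.9, -3.2, 22.2]
grip_width: 0.0186
```

```bash
python3 prog.py 1.5 1.53 1.55
python3 - <<'E'
from h import *
for n in ("scene","side","wrist"):
    i,d=cams.get_image(n); cv2.imwrite(f"pics/{n}4.png",i[:,:,::-1]); np.save(n+"4.npy",d)
    if n!="wrist": crop("",i,260,400,150,300,4,f"pics/{n}4c.png")
E
```

```text
t 10.4 q [ 0.305  0.18   1.677 -0.568  1.514  2.015] tcp [0.4833 0.0959 0.2547] rot [ 2.538 -0.009 -0.036] F [-7.9 -3.2 22.2] M [-2.65  1.09 -0.53] w 0.0186
rho 0.12499090475093047 tilt from grasp 1.464068171128448
1.5 [-0. -4.  3.] [ 0.006 -0.005 -0.008]
1.53 [-0. -7.  4.] [-0.014 -0.005 -0.008]
1.55 [-0. -9.  5.] [-0.028 -0.005 -0.008]
```

View pics/scene4c.png

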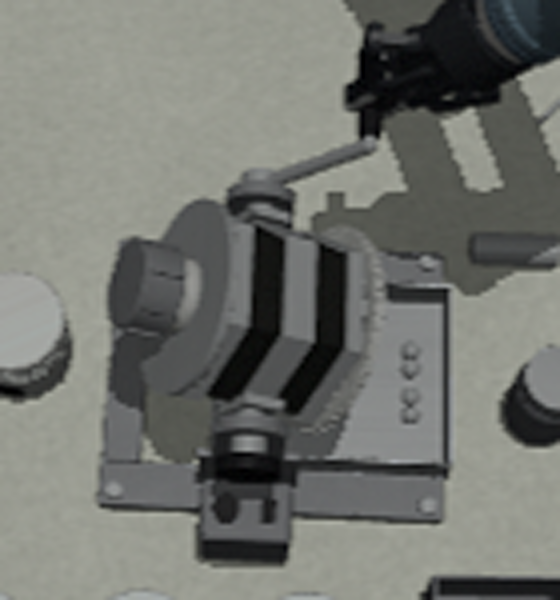

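View pics/wrist4.png

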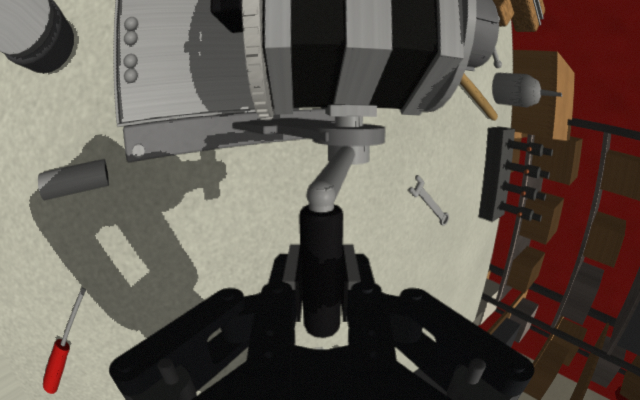

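Emit:
{"name": "apply_moves", "arguments": {"commands": [0,-4,3,0,0,0,1,0,-7,4,-0.014,0,0,1,0,-9,5,-0.028,0,0,1,0,-9,5,-0.028,0,0,1,0,-9,5,-0.028,0,0,1,0,-9,5,-0.028,0,0,1,0,-9,5,-0.028,0,0,1]}}

```text
time: 11.25
tcp_pos: [0.4835, 0.1015, 0.2478]
ee_rot: [2.511, -0.01, -0.036]
force: [-8.6, 3.3, 19.3]
grip_width: 0.0185
```

```bash
python3 prog.py 1.35 1.25 1.55
python3 - <<'E'
from h import *
i,d=cams.get_image("wrist"); cv2.imwrite(f"pics/w5.png",cv2.resize(i[0:200,60:400,::-1],None,fx=2.3,fy=2.3))
E
```

```text
t 11.25 q [ 0.327  0.207  1.671 -0.588  1.519  2.045] tcp [0.4835 0.1015 0.2478] rot [ 2.511 -0.01  -0.036] F [-8.6  3.3 19.3] M [-1.41  1.31 -0.76] w 0.0185
rho 0.12436687374638711 tilt from grasp 1.5392062349489746
1.35 [ 0. 21. -1.] [ 0.137 -0.007 -0.008]
1.25 [ 0. 32. -1.] [ 0.206 -0.007 -0.008]
1.55 [-0. -1.  2.] [-0.001 -0.006 -0.009]
```

View pics/w5.png

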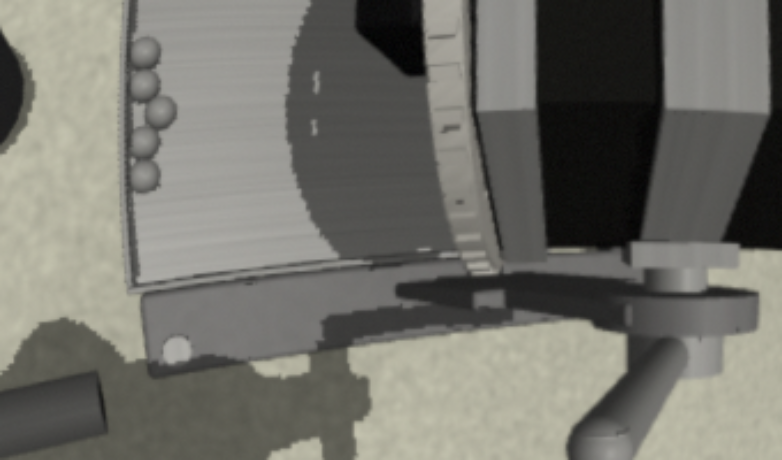

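```bash
python3 prog.py 1.45 1.35 1.25 1.15 1.05 .95 .85 .75 .65 .55 .45
```

```text
t 11.3 q [ 0.327  0.207  1.671 -0.588  1.519  2.045] tcp [0.4834 0.1015 0.2478] rot [ 2.511 -0.01  -0.036] F [-10.3   3.7  19.4] M [-1.38  1.33 -0.7 ] w 0.0185
rho 0.12435058948810535 tilt from grasp 1.539050154883625
1.45 [-0. 10. -0.] [ 0.068 -0.006 -0.009]
1.35 [ 0. 21. -1.] [ 0.137 -0.006 -0.008]
1.25 [ 0. 32. -1.] [ 0.206 -0.007 -0.008]
1.15 [ 0. 43.  0.] [ 0.275 -0.007 -0.008]
1.05 [ 0. 53.  3.] [ 0.344 -0.007 -0.008]
0.95 [ 0. 64.  6.] [ 0.412 -0.008 -0.007]
0.85 [ 0. 74. 11.] [ 0.481 -0.008 -0.007]
0.75 [ 1. 83. 16.] [ 0.55  -0.008 -0.007]
0.65 [ 1. 92. 23.] [ 0.619 -0.008 -0.007]
0.55 [  1. 100.  30.] [ 0.688 -0.009 -0.006]
0.45 [  1. 107.  38.] [ 0.757 -0.009 -0.006]
```

Emit:
{"name": "apply_moves", "arguments": {"commands": [0,10,0,0.068,0,0,1,0,21,-1,0.137,0,0,1,0,32,-1,0.206,0,0,1,0,43,0,0.275,0,0,1,0,53,3,0.344,0,0,1,0,64,6,0.412,0,0,1,0,74,11,0.481,0,0,1,0,83,16,0.55,0,0,1,0,92,23,0.619,0,0,1,0,100,30,0.688,0,0,1,0,107,38,0.757,0,0,1]}}

```text
time: 12.4
tcp_pos: [0.4802, -0.0056, 0.2825]
ee_rot: [-3.008, -0.014, -0.034]
force: [-0.6, 7.4, 4.2]
grip_width: 0.0189
```

```bash
python3 prog.py .4 .3 .2 .1 .05 0 -.03 -.05
```

```text
t 12.4 q [-0.35  -0.085  1.786  0.132  1.47   1.239] tcp [ 0.4802 -0.0056  0.2825] rot [-3.008 -0.014 -0.034] F [-0.6  7.4  4.2] M [1.54 0.07 0.04] w 0.0189
rho 0.12423577487093465 tilt from grasp 0.4704941833773737
0.4 [-0.  8.  3.] [ 0.028 -0.014 -0.   ]
0.3 [-0. 19.  5.] [ 0.097 -0.014  0.   ]
0.2 [-0. 29.  9.] [ 0.165 -0.014  0.001]
0.1 [-0. 39. 14.] [ 0.234 -0.014  0.001]
0.05 [-0. 44. 16.] [ 0.269 -0.014  0.001]
0.0 [-1. 48. 19.] [ 0.303 -0.014  0.002]
-0.03 [-1. 51. 21.] [ 0.324 -0.014  0.002]
-0.05 [-1. 53. 23.] [ 0.338 -0.014  0.002]
```

Emit:
{"name": "apply_moves", "arguments": {"commands": [0,8,3,0.028,0,0,1,0,19,5,0.097,0,0,1,0,29,9,0.165,0,0,1,0,39,14,0.234,0,0,1,0,44,16,0.269,0,0,1,0,48,19,0.303,0,0,1,0,48,19,0.303,0,0,1]}}

```text
time: 13.1
tcp_pos: [0.479, -0.0508, 0.2586]
ee_rot: [-2.702, -0.014, -0.035]
force: [-4.0, 1.9, 9.9]
grip_width: 0.0187
```

```bash
python3 prog.py 0 -.03 -.05
```

```text
t 13.1 q [-0.613  0.027  1.781  0.372  1.573  0.946] tcp [ 0.479  -0.0508  0.2586] rot [-2.702 -0.014 -0.035] F [-4.   1.9  9.9] M [0.89 0.54 0.24] w 0.0187
rho 0.12373258525050684 tilt from grasp 0.00881809812650014
0.0 [-0.  1.  1.] [-0.004 -0.014  0.003]
-0.03 [-0.  4.  2.] [ 0.017 -0.014  0.003]
-0.05 [-0.  6.  3.] [ 0.031 -0.014  0.003]
```

Same angle as when first grasped (0.009). Nudge slightly against the stop, then release and retreat.

Emit:
{"name": "apply_moves", "arguments": {"commands": [0,2,1,0,0,0,1,0,3,2,0,0,0,1,0,3,2,0,0,0,1]}}

```text
time: 13.4
tcp_pos: [0.479, -0.0508, 0.2585]
ee_rot: [-2.697, -0.015, -0.033]
force: [-7.5, 6.6, 19.3]
grip_width: 0.0188
```

```bash
python3 prog.py 0
```

```text
t 13.4 q [-0.615  0.029  1.781  0.376  1.575  0.941] tcp [ 0.479  -0.0508  0.2585] rot [-2.697 -0.015 -0.033] F [-7.5  6.6 19.3] M [2.31 0.91 0.41] w 0.0188
rho 0.12372420005567197 tilt from grasp 0.007771785491347827
0.0 [-0.  1.  1.] [-0.009 -0.014  0.005]
```

Emit:
{"name": "apply_moves", "arguments": {"commands": [0,0,0,0,0,0,0,0,0,0,0,0,0,0,0,0,0,0,0,0,0,0,0,0,0,0,0,0,0,0,0,0,0,0,0,0,0,-30,0,0,0,0,0,0,-65,0,0,0,0,0,0,-100,0,0,0,0,0,0,-130,0,0,0,0,0,0,-130,0,0,0,0,0,0,-130,0,0,0,0]}}

```text
time: 14.5
tcp_pos: [0.4755, -0.107, 0.3757]
ee_rot: [-2.697, -0.015, -0.034]
force: [0.0, 1.1, -1.6]
grip_width: 0.0853
```

Run:
```python
from h import *
st()
for n in ("scene","wrist"):
    i,d=cams.get_image(n); cv2.imwrite(f"pics/{n}6.png",i[:,:,::-1]); P=cloud(n,d) if n=="scene" else None
    if n=="scene":
        crop("",i,260,400,150,300,4,"pics/scene6c.png")
        m=(P[...,2]>.24)&(P[...,2]<.295)&(P[...,0]>.44)&(P[...,0]<.54)&(np.abs(P[...,1])<.1)&(i.astype(int).sum(2)<120)
        print(m.sum(),P[m].mean(0))
        a=cv2.imread("pics/scene0.png")[:,:,::-1].astype(int); 
        df=(np.abs(a-i).sum(2)>90).astype(np.uint8)*255; cv2.imwrite("pics/diff6.png",df)
```

```text
t 14.5 q [-0.708 -0.003  1.578  0.364  1.827  0.94 ] tcp [ 0.4755 -0.107   0.3757] rot [-2.697 -0.015 -0.034] F [ 0.   1.1 -1.6] M [-0.18  0.01 -0.03] w 0.0853
101 [ 0.47864377 -0.05660827  0.2808246 ]
```

View pics/scene6c.png

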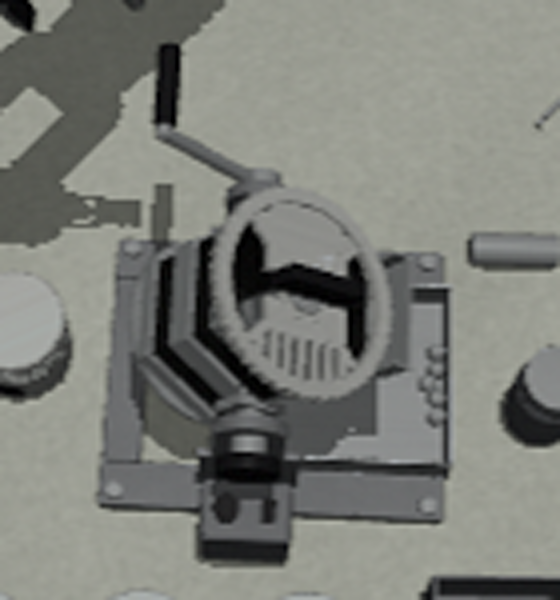

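View pics/scene6.png

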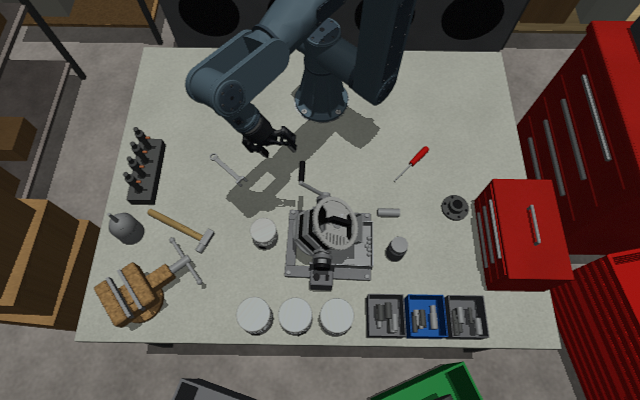

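```bash
python3 -c "
from bench import sign_off
print(sign_off())"
```

```text
the job is handed in; nothing more can be done
None
```

I turned the sieve cap about +0.92 rad by its cross-bar, which put the middle-size slot on the pouring lip while the barrel stood at rest. Then I swung the barrel by its lever to about 1.54 rad, brought it back to its stop, let go and backed off. The job is handed in at about 14.5 s; no verdict was reported.

- **Balls:** the wrist picture at full tilt shows all five in the pan by its far wall, and the last scene picture still shows them there. One picture at about 1.46 rad showed only four, and the fifth dropped after I went on to 1.54. I took no speed reading; they had about 3 s to settle.
- **Barrel:** the handle measured within 1 mm of where it was at the start, so the tilt is about 0. The gripper is open, clear of everything and unloaded.
- **Nuts:** both were seen behind the slot before pouring, and no nut shows in the pan or on the bench afterwards. I did not look inside the barrel at the end to confirm them there.
- **Other things on the bench:** they look unmoved by eye in the last scene picture; I did not measure this.

The highest wrist force I read between moves was about 25 N.

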